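Push the soldering block home in the corner stop

ROBOT

A 6-joint arm with a two-finger parallel gripper is mounted at the origin on the work surface. World frame = base frame: x ahead of the robot, y to its left, z up, the work surface at z = 0. Lengths are in m, angles in degrees, forces in N, time in s.
With the tool pointing down it reaches from about 0.325 to 0.775 m from the base axis. Payload 5.5 kg.
Tool frame: the origin (TCP) lies at the very end of the fingers, on their centre line; the grasp point (between the pads) lies 19 mm behind it (pinch_z is the distance from the TCP to the grasp point, in m); z points along the fingers, y is the line along which they close (so a half turn about z gives the same grasp; the last joint's range is limited). The gripper opens to 88 mm and grips with 3 to 60 N. Pads are 20 mm wide; open, the fingers measure 115 mm over their backs; the gripper's body (75 mm by 178 mm) begins 61 mm behind the grasp point.
Start: joints at [63.444, 5.22, 70.514, -0, 104.267, -3.249], TCP at [0.237, 0.551, 0.223] pointing down, gripper open.
Joint ranges: [-164.24, 164.24], [-49.07, 125.15], [9.68, 141.18], [-86.29, 266.29], [3.28, 154.24], [-151.56, 151.56]. Speed limits (degrees/s): [147.25, 147.25, 172.46, 180, 180, 180].

INTERFACE

Orientations are given as a 3x3 rotation matrix whose columns are the frame's x, y, z axes.
In Python, from station import get_obs, get_image, close_job, outline_of, pinch_z gives the robot as it stands.
- The arm moves only by the tool drive_tool, never from a script. Its argument "plan" is a list of rows, each an object with "gripper": the opening, from -1 (shut) to 1 (fully open); "translation": the shift along the world's x, y, z scaled (see below), a list of three; "delta_rot": the turn, a rotation vector about the world's x, y, z scaled (see below), a list of three. In form: [{"gripper": gripper, "translation": [dx, dy, dz], "delta_rot": [ax, ay, az]}, ...]. A call has 1 to 10 rows; each row is the pose to reach, as a shift and turn from the pose commanded when the call began; what a row does not reach only later rows make up. The controller multiplies each number of a shift by 250 mm and each number of a turn by 90 degrees. A row lasts 1/10 s, in which the tool goes at most 50 mm and 8.59 degrees, less where a joint would pass 70% of its speed; a pose out of reach is approached as far as the arm can. A call with a number of a shift or a turn outside -1 to 1 is refused whole. A call with a gripper value outside its range is refused whole. The fingers move at their own pace and stop on an object; "newtons" is the grip in N (left out, the last holds). Time passes only in rows, so rows that repeat a pose let the fingers close. It gives the time, the measured TCP pose, the force, the opening and the grip force at its end, in the units of the state.
- get_obs(): the state, without advancing time (a new reading comes with each control period).
- get_image(name): name is "side" or "top" or "wrist"; returns a dict with "pixels" (420x560x3 uint8, blue, green, red), "depth" (420x560 float32, m along the optical axis (not along the pixel's ray), 0 where there is no reading), "intrinsics" (3x3 intrinsics, pixels), "k1" (the pictures are not rectified: a ray, as slopes to the right and down, at radius r is drawn at 1 + k1 r^2 times it, then the intrinsics apply), "extrinsics" (4x4, takes a point from world to camera coordinates); the wrist camera has in their place "tool_from_camera" (4x4, takes a point from camera to tool coordinates, whose origin is the TCP and whose axes are the flange's). Camera axes: x right, y up, looking along -z (the intrinsics and any distortion apply to the point x, -y, -z); pixel columns grow to the right and rows downward; lengths in m; the calibration is good to about 2 mm. A picture is of the moment at which its call begins: read the wrist's pose just before it.
- close_job(): hands the job in; it is judged then, once.
Trained networks look in a picture, given as the dict that the camera call returned (one of the last four; its "shot" number tells which), for a name from the list of things; names that differ only in an ending like _2 or _b are one class to them, and where a whole thing is asked for, a point or a joint stands for the part that bears it (a point fixed in the world has none). Each returns a list of dicts, best first, with "p" (0 to 1); they miss things now and then, are a little off and sometimes report something else, mostly with a low value. They report only what shows in the picture. A call takes as long as a camera call. They do not tell look-alikes from the thing itself.
- outline_of(picture, target): "region" (420x560 bool, what is visible of it) and "box" ([left, top, right, bottom] in pixels, round what is visible of it).
The state is a dict: "t": time; "qpos": joint angles; "joint_velocities": joint speeds; "tau": joint torques, N m; "tcp_pos": TCP position; "tool_rot": TCP orientation; "contact_force": force on the tool from outside, world axes, zero at the start; "moment": the same for the moment, N m; "grip_width": finger opening in m; "grip_force": force on a finger pad.
Only numpy, scipy, OpenCV 4.12 (cv2) and the standard library are available. Lean on these libraries where they do the work, as an engineer would, in place of code of your own. Each camera call takes 0.05 s, during which the arm holds its last target. There are 200 camera calls.

TASK

Push the white soldering block along the bench into the steel corner stop, until one long side lies flush against the stop's long arm and one short side flush against its short arm. Only push it with the fingers: never lift or tip the block, and let the ring that lies on it ride along without falling off or being picked up. Leave everything else on the bench where it is.

Things in the scene. Friction and masses are not known exactly. Their poses are not given: they have to be found in the camera images.
- block: white rectangular soldering block lying flat, free to slide: 95 mm along its own x, 120 mm along y, 25 mm high, grid of small holes drawn on its top; 0.25 to 0.5 kg, slides under a few newtons; too wide to grip. Origin under its centre, at bench level. Starts with its axes turned at most 0.55 rad from the corner stop's.
- corner_stop: L-shaped dark steel stop fixed to the bench, arms 12 mm thick, 14 mm high. Origin: inside corner at bench level. Long arm (far side): inner face x = 0, to y = +172 mm. Short arm (robot's right): inner face y = 0, to x = -110 mm. The block belongs at x < 0, y > 0, with its axes parallel to the stop's: its centre when home is x = -47.5, y = +60 mm in this frame.
- ring: plain metal finger ring lying flat, loose, on top of the block; 23 mm outside diameter, 6 mm high, 12 g. Origin under its centre, so 25 mm above the bench.
- charcoal: small black charcoal block 40 x 60 x 30 mm high; origin under its centre (bystander)
- bottle: white plastic bottle, 68 mm diameter, 150 mm tall, standing; origin under its centre (bystander)
- jar: low amber glass jar with a steel lid, 56 mm diameter, 50 mm tall; origin under its centre (bystander)
- dish: small white ceramic bowl, 80 mm across, 30 mm tall; origin under its centre (bystander)
- hammer: hammer lying on the bench, 240 mm long along its own x (bystander)
- brush: brush lying on the bench, 170 mm long along its own x (bystander)
- tweezers: dark steel cross-lock tweezers lying flat, 140 mm long along own x, up to 24 mm wide, 6 mm high; origin under its middle (bystander)
Mind the look-alikes: they are no part of the job. Several things look just like the corner_stop: the one meant starts farthest to the robot's left. There is more than one size of the block; the job needs the smaller.

How it is judged (in metres and radians):
At the end, for the whole second after the job is handed in: The block lies flat and at rest in the corner, its long side within 3.5 mm of the stop's long arm and its short side within 3.5 mm of the short arm, square to it within 0.04 rad, and the ring lies at rest on top of the block (x of block in the frame of corner_stop between -0.051 and -0.045 m and y of block in the frame of corner_stop between 0.0575 and 0.0635 m and angle between the x axis of block and the x axis of corner_stop, either way round below 0.04 rad and height (world z) of block below 0.004 m and angle between block's own z axis and vertical below 0.05 rad and linear speed of each of block, ring below 0.01 m/s and height (world z) of ring between 0.022 and 0.03 m and x of ring in the frame of block between -0.0475 and 0.0475 m and y of ring in the frame of block between -0.06 and 0.06 m); the robot touches nothing.
It fails at once if the block is lifted off the bench or tipped (height (world z) of block above 0.008 m or angle between block's own z axis and vertical above 0.12 rad).
It fails at once if the ring falls off the block or is picked up (height (world z) of ring below 0.018 m or height (world z) of ring above 0.036 m).
It fails at once if another thing on the bench is moved by more than 20 mm (distance of any of charcoal, bottle, jar, dish, hammer, brush, tweezers from where it was at the start of the episode above 0.02 m).
It also fails if it takes over 61 s, if anything falls off the work surface, if the arm or the gripper's body presses on something with over 40 N, if the wrist force passes 120 N, or if a joint passes its speed limit or range.

## Working session

There is one attempt and no reset: what is moved stays moved. The work goes in short steps, Python scripts to look and compute and a tool call to move; the robot and the scene stay as the last step left them, time stands still between calls to the robot, and variables do not carry over. Pictures are saved under pics/ and viewed, at most 10 in all, crops included, and the job is handed in when it is done.

Besides the shell and the picture viewer there is one more tool, called after "Request:" as name(argument=value, ...), one argument or row to a line, values as JSON. drive_tool: Moves the arm, as the interface text tells. Shifts and turns lie within -1 to 1; 1 stands for 250 mm of shift or 90 degrees of turn. Its arguments: {"type":"object","properties":{"plan":{"type":"array"},"newtons":{"type":"number"}},"required":["plan"]}

```bash
mkdir -p pics; ls; cat > h.py <<'E'
import numpy as np, cv2
from station import *
def pts(im):
    """world xyz per pixel"""
    K=im["intrinsics"];k1=im["k1"];d=im["depth"]
    v,u=np.mgrid[0:420,0:560].astype(float)
    p=np.stack([(u-K[0,2])/K[0,0],(v-K[1,2])/K[1,1]],-1)
    q=p.copy()
    for _ in range(10): q=p/(1+k1*(q**2).sum(-1,keepdims=True))
    c=np.stack([q[...,0]*d,-q[...,1]*d,-d,np.ones_like(d)],-1)
    if "extrinsics" in im: T=np.linalg.inv(im["extrinsics"])
    else:
        o=get_obs();T=np.eye(4);T[:3,:3]=o["tool_rot"];T[:3,3]=o["tcp_pos"];T=T@im["tool_from_camera"]
    return (c@T.T)[...,:3]
E
python3 - <<'E'
from h import *
for n in ["top","side"]:
    im=get_image(n);cv2.imwrite(f"pics/{n}1.png",im["pixels"]);P=pts(im)
    for t in ["block","corner_stop","ring","charcoal","bottle","jar","dish","hammer","brush","tweezers"]:
        for r in outline_of(im,t):
            m=r["region"]&(im["depth"]>0)
            if m.sum(): print(n,t,round(r["p"],2),r["box"],P[m].min(0).round(3),P[m].max(0).round(3),np.median(P[m],0).round(3))
E
```

```text
pics
top block 0.97 [186.6, 247.1, 224.8, 297.0] [ 0.237  0.123 -0.   ] [0.408 0.271 0.049] [0.325 0.196 0.035]
top block 0.23 [354.4, 214.9, 369.5, 232.0] [ 0.473 -0.335 -0.004] [ 0.523 -0.286  0.064] [ 0.498 -0.308  0.049]
top corner_stop 0.72 [373.0, 279.2, 430.7, 313.6] [ 0.197 -0.558 -0.003] [ 0.307 -0.357  0.025] [ 0.28  -0.478  0.015]
top corner_stop 0.66 [223.8, 200.9, 260.6, 229.4] [ 0.465  0.018 -0.004] [0.566 0.144 0.039] [0.515 0.079 0.025]
top corner_stop 0.62 [271.3, 168.9, 335.2, 205.5] [ 0.561 -0.214 -0.003] [ 0.681 -0.021  0.026] [ 0.659 -0.158  0.015]
top charcoal 0.59 [209.6, 161.0, 230.6, 178.4] [ 0.639  0.126 -0.004] [0.69  0.192 0.039] [0.662 0.158 0.03 ]
top bottle 0.97 [142.5, 160.6, 170.2, 189.1] [ 0.608  0.339 -0.007] [0.692 0.414 0.158] [0.635 0.361 0.103]
top jar 0.57 [352.6, 212.4, 370.2, 234.1] [ 0.473 -0.338  0.011] [ 0.523 -0.286  0.064] [ 0.499 -0.31   0.05 ]
top hammer 0.6 [375.7, 149.5, 403.1, 222.4] [ 0.512 -0.456 -0.006] [ 0.751 -0.367  0.04 ] [ 0.583 -0.42   0.024]
top brush 0.62 [149.5, 209.6, 168.3, 257.3] [ 0.368  0.336 -0.011] [0.533 0.397 0.
[... 1019 characters left out ...]
155] [0.63  0.354 0.078]
side jar 0.97 [336.6, 263.1, 361.0, 294.0] [ 0.471 -0.34  -0.003] [ 0.524 -0.27   0.055] [ 0.489 -0.318  0.045]
side dish 0.87 [319.9, 163.3, 347.7, 183.8] [ 0.745 -0.066 -0.001] [0.824 0.014 0.033] [ 0.796 -0.018  0.018]
side hammer 0.64 [372.6, 245.0, 449.6, 312.3] [ 0.511 -0.459 -0.003] [ 0.752 -0.369  0.031] [ 0.567 -0.426  0.024]
side hammer 0.58 [292.8, 288.2, 318.3, 334.4] [ 0.289 -0.312 -0.001] [ 0.422 -0.259  0.011] [ 0.337 -0.295  0.006]
side brush 0.68 [143.9, 155.1, 195.8, 176.6] [ 0.367  0.331 -0.003] [0.536 0.398 0.024] [0.463 0.364 0.016]
side tweezers 0.7 [293.1, 288.3, 317.2, 335.8] [ 0.289 -0.312 -0.002] [ 0.422 -0.259  0.011] [ 0.34  -0.293  0.005]
```

View pics/top1.png

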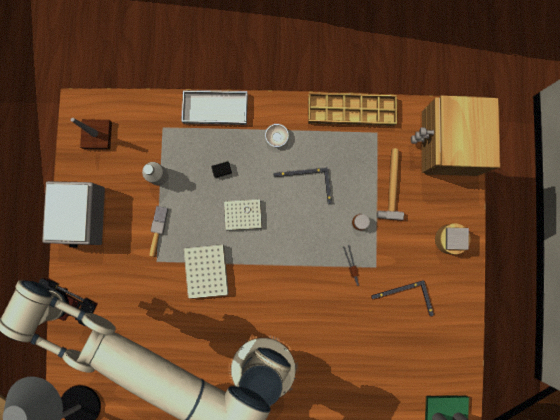

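View pics/side1.png

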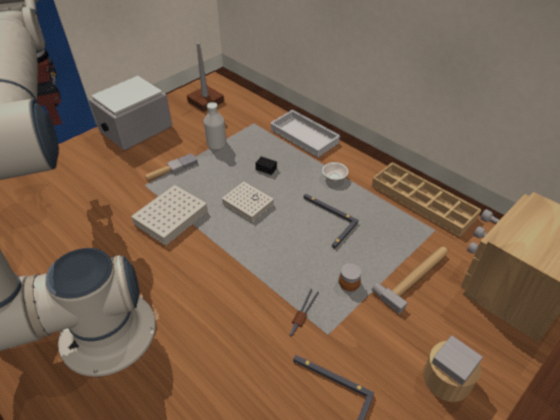

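The small block is at about px (242,215) with its ring at (248,210). The target stop is the left L at px (275–333, 168–205), with its corner at the right end. I'll move above them for a wrist-camera close-up.

Request:
drive_tool(
  plan=[
    {"gripper":-1,"translation":[0.2,-0.2,0.1],"delta_rot":[0,0,0]},
    {"gripper":-1,"translation":[0.4,-0.4,0.3],"delta_rot":[0,0,0]},
    {"gripper":-1,"translation":[0.6,-0.6,0.4],"delta_rot":[0,0,0]},
    {"gripper":-1,"translation":[0.7,-0.8,0.4],"delta_rot":[0,0,0]},
    {"gripper":-1,"translation":[0.8,-1.0,0.5],"delta_rot":[0,0,0]},
    {"gripper":-1,"translation":[0.8,-1.0,0.5],"delta_rot":[0,0,0]},
    {"gripper":-1,"translation":[0.8,-1.0,0.5],"delta_rot":[0,0,0]},
    {"gripper":-1,"translation":[0.8,-1.0,0.5],"delta_rot":[0,0,0]},
  ],
)

```text
t: 1.9
tcp_pos: [0.4401, 0.2972, 0.3504]
tool_rot: [[-0.916, 0.402, 0.004], [0.402, 0.916, 0.001], [-0.004, 0.003, -1.0]]
contact_force: [-0.1, 0.6, -0.1]
grip_width: 0.0272
grip_force: 0.0
```

Request:
drive_tool(
  plan=[
    {"gripper":-1,"translation":[0.1,-0.2,0.0],"delta_rot":[0,0,0]},
    {"gripper":-1,"translation":[0.2,-0.4,0.0],"delta_rot":[0,0,0]},
    {"gripper":-1,"translation":[0.3,-0.6,0.0],"delta_rot":[0,0,0]},
    {"gripper":-1,"translation":[0.4,-0.8,0.0],"delta_rot":[0,0,0]},
    {"gripper":-1,"translation":[0.4,-1.0,0.0],"delta_rot":[0,0,0]},
    {"gripper":-1,"translation":[0.4,-1.0,0.0],"delta_rot":[0,0,0]},
    {"gripper":-1,"translation":[0.4,-1.0,0.0],"delta_rot":[0,0,0]},
  ],
)

```text
t: 2.6
tcp_pos: [0.5377, 0.049, 0.3469]
tool_rot: [[-0.917, 0.399, -0.001], [0.399, 0.917, -0.0], [0.001, -0.001, -1.0]]
contact_force: [1.1, 0.7, -0.0]
grip_width: 0.0004
grip_force: 0.0
```

```bash
python3 - <<'E'
from h import *
o=get_obs();print(o["t"],o["tcp_pos"].round(4) if hasattr(o["tcp_pos"],'round') else o["tcp_pos"],np.round(o["tool_rot"],3),o["grip_width"],o["qpos"])
im=get_image("wrist");cv2.imwrite("pics/w1.png",im["pixels"]);P=pts(im)
np.savez("w1.npz",P=P,px=im["pixels"],d=im["depth"])
print(np.round(im["tool_from_camera"],3),im["intrinsics"][0,0])
for t in ["block","corner_stop","ring"]:
  for r in outline_of(im,t):
    m=r["region"]&(im["depth"]>0); print(t,r["p"],r["box"],np.median(P[m],0).round(3), P[m].min(0).round(3),P[m].max(0).round(3))
E
```

```text
2.6 [0.5377 0.049  0.3469] [[-0.917  0.399 -0.001]
 [ 0.399  0.917 -0.   ]
 [ 0.001 -0.001 -1.   ]] 0.00035131430063033197 [ 1.61017451e+00 -3.97239679e-01  6.34820691e+01 -1.91861093e-02
  1.16977519e+02 -6.48715342e+01]
[[ 0.     0.961  0.277  0.075]
 [ 1.    -0.    -0.     0.001]
 [ 0.     0.277 -0.961 -0.162]
 [ 0.     0.     0.     1.   ]] 327.2221533096841
block 0.7 [239.8, 98.1, 342.6, 193.4] [0.515 0.085 0.025] [ 0.464  0.022 -0.001] [0.569 0.146 0.032]
block 0.66 [265.4, 0.0, 383.6, 62.4] [0.382 0.181 0.034] [ 0.318  0.133 -0.001] [0.414 0.287 0.038]
block 0.54 [40.3, 217.6, 86.8, 258.9] [ 0.5   -0.296  0.047] [ 0.473 -0.337 -0.002] [ 0.528 -0.281  0.052]
corner_stop 0.56 [138.5, 242.9, 256.1, 293.3] [ 0.652 -0.19   0.013] [ 0.562 -0.211 -0.001] [ 0.676 -0.033  0.016]
ring 0.44 [288.0, 158.2, 287.6, 157.2] [0.526 0.076 0.031] [0.526 0.076 0.031] [0.526 0.077 0.031]
```

View pics/w1.png

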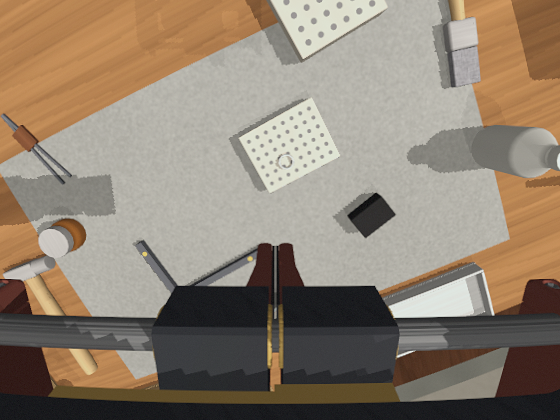

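```bash
cat >> h.py <<'E'
def block_fit(im,c=None,P=None):
    P=pts(im) if P is None else P
    m=(abs(P[...,2]-.026)<.005)&(im["pixels"].min(-1)>110)&(im["depth"]>0)
    if c is not None: m&=np.hypot(P[...,0]-c[0],P[...,1]-c[1])<.085
    n,L,s,ce=cv2.connectedComponentsWithStats(m.astype(np.uint8))
    k=1+s[1:,4].argmax()
    return cv2.minAreaRect((P[L==k][:,:2]*1000).astype(np.float32)), s[k]
E
python3 - <<'E'
from h import *
z=np.load("w1.npz");im=dict(pixels=z["px"],depth=z["d"])
print(block_fit(im,(.515,.082),z["P"]))
for n in ["top","side"]:
    im=get_image(n);print(n,block_fit(im,(.515,.082)))
    P=pts(im)
    for r in outline_of(im,"corner_stop"):
        m=r["region"]&(im["depth"]>0); 
        if r["p"]<.5 or np.median(P[m],0)[1]<-.3: continue
        q=P[m&(abs(P[...,2]-.014)<.005)][:,:2]; print(n,len(q),cv2.minAreaRect((q*1000).astype(np.float32)))
E
```

```text
(((516.2542114257812, 83.14096069335938), (95.5237808227539, 120.75849914550781), 5.279806137084961), array([ 239,   98,  101,   96, 5321], dtype=int32))
top (((508.6467590332031, 93.30970764160156), (83.87211608886719, 96.88186645507812), 2.514378309249878), array([224, 204,  30,  26, 427], dtype=int32))
top 233 ((649.4988403320312, -137.3897705078125), (213.63121032714844, 101.2942886352539), 65.16918182373047)
side (((516.0234375, 81.2086410522461), (97.43550872802734, 123.16871643066406), 5.095024108886719), array([222, 182,  52,  35, 898], dtype=int32))
side 362 ((651.14501953125, -137.9967803955078), (214.92369079589844, 102.55316162109375), 64.45745849609375)
```

Request:
drive_tool(
  plan=[
    {"gripper":-0.2,"translation":[0.15,-0.2,0],"delta_rot":[0,0,0]},
    {"gripper":-0.2,"translation":[0.3,-0.4,0],"delta_rot":[0,0,0]},
    {"gripper":-0.2,"translation":[0.5,-0.6,0],"delta_rot":[0,0,0]},
    {"gripper":-0.2,"translation":[0.6,-0.8,0],"delta_rot":[0,0,0]},
    {"gripper":-0.2,"translation":[0.6,-0.8,0],"delta_rot":[0,0,0]},
    {"gripper":-0.2,"translation":[0.6,-0.8,0],"delta_rot":[0,0,0]},
    {"gripper":-0.2,"translation":[0.6,-0.8,0],"delta_rot":[0,0,0]},
  ],
)

```text
t: 3.7
tcp_pos: [0.6883, -0.1496, 0.3442]
tool_rot: [[-0.918, 0.397, -0.005], [0.397, 0.918, 0.001], [0.005, -0.0, -1.0]]
contact_force: [0.2, 0.6, 0.1]
grip_width: 0.035
grip_force: 0.0
```

```bash
python3 - <<'E'
from h import *
im=get_image("wrist");cv2.imwrite("pics/w2.png",im["pixels"]);P=pts(im)
np.savez("w2.npz",P=P,px=im["pixels"],d=im["depth"])
print(get_obs()["tcp_pos"],get_obs()["grip_width"])
for r in outline_of(im,"corner_stop"):
    m=r["region"]&(im["depth"]>0); 
    q=P[m&(abs(P[...,2]-.014)<.005)][:,:2]; print(r["p"],r["box"],len(q),cv2.minAreaRect((q*1000).astype(np.float32)))
E
```

```text
[ 0.6875906  -0.14832541  0.34683353] 0.03509883859559276
0.68 [202.4, 106.8, 348.5, 179.2] 1642 ((613.0225830078125, -113.68981170654297), (120.42345428466797, 184.29776000976562), 6.910487174987793)
```

View pics/w2.png

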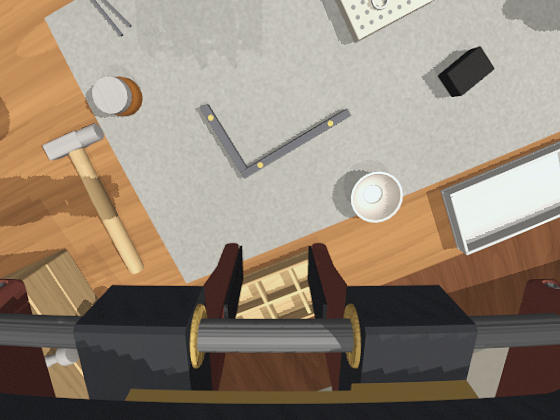

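```bash
python3 - <<'E'
from h import *
from scipy.optimize import minimize
z=np.load("w2.npz");P=z["P"];px=z["px"].astype(int)
m=(abs(P[...,2]-.014)<.006)&(z["d"]>0)&(abs(P[...,0]-.613)<.09)&(abs(P[...,1]+.114)<.11)
q=P[m][:,:2];print(len(q),np.median(P[m][:,2]))
def loc(p,q):
    c,s=np.cos(p[2]),np.sin(p[2]);d=q-p[:2];return np.c_[d@[c,s],d@[-s,c]]
def cost(p):
    l=loc(p,q);x,y=l.T
    box=lambda a,b,c,d:np.hypot(np.maximum(abs(x-(a+b)/2)-(b-a)/2,0),np.maximum(abs(y-(c+d)/2)-(d-c)/2,0))
    e=np.minimum(box(0,.012,-.012,.172),box(-.11,.012,-.012,0));return np.minimum(e,.004).sum()*1000
best=min((minimize(cost,[.662+dx,-.193+dy,a],method="Nelder-Mead",options=dict(xatol=1e-5,fatol=1e-4,maxiter=2000)) for dx in(-.005,0,.005) for dy in(-.005,0,.005) for a in(.08,.12)),key=lambda r:r.fun)
p=best.x;print(best.fun,p,np.degrees(p[2]))
l=loc(p,q);print(np.percentile(l,[0,1,99,100],axis=0))
a=l[(l[:,1]>.02)];b=l[l[:,0]<-.02];print("long x",np.percentile(a[:,0],[1,50,99]),"short y",np.percentile(b[:,1],[1,50,99]))
print("block",loc(p,np.array([[.5162,.0831]])), 'home',p[:2]+np.array([[np.cos(p[2]),-np.sin(p[2])],[np.sin(p[2]),np.cos(p[2])]])@[-.0475,.06])
E
```

```text
1710 0.016117475735754505
6.93008663995191 [ 0.67074964 -0.18664154  0.1319353 ] 7.559336140900257
[[-0.10952433 -0.01316589]
 [-0.1068472  -0.01196518]
 [ 0.01189148  0.16795878]
 [ 0.012672    0.17148335]]
long x [3.34613487e-05 5.74603791e-03 1.19987093e-02] short y [-1.20498691e-02 -5.50409522e-03  3.34793702e-05]
block [[-0.1177212   0.28772871]] home [ 0.61576928 -0.13341175]
```

Request:
drive_tool(
  plan=[
    {"gripper":0.1,"translation":[-0.74,1.0,-0.4],"delta_rot":[0,0,-0.656]},
    {"gripper":0.1,"translation":[-0.74,1.0,-0.4],"delta_rot":[0,0,-0.656]},
    {"gripper":0.1,"translation":[-0.74,1.0,-0.4],"delta_rot":[0,0,-0.656]},
    {"gripper":0.1,"translation":[-0.74,1.0,-0.4],"delta_rot":[0,0,-0.656]},
    {"gripper":0.1,"translation":[-0.74,1.0,-0.4],"delta_rot":[0,0,-0.656]},
    {"gripper":0.1,"translation":[-0.74,1.0,-0.4],"delta_rot":[0,0,-0.656]},
    {"gripper":0.1,"translation":[-0.74,1.0,-0.4],"delta_rot":[0,0,-0.656]},
    {"gripper":0.1,"translation":[-0.74,1.0,-0.4],"delta_rot":[0,0,-0.656]},
    {"gripper":0.1,"translation":[-0.74,1.0,-0.4],"delta_rot":[0,0,-0.656]},
    {"gripper":0.1,"translation":[-0.74,1.0,-0.4],"delta_rot":[0,0,-0.656]},
  ],
)

```text
t: 4.8
tcp_pos: [0.5024, 0.1009, 0.2493]
tool_rot: [[-0.135, 0.991, 0.003], [0.991, 0.135, 0.0], [-0.0, 0.003, -1.0]]
contact_force: [0.0, 0.4, 1.6]
grip_width: 0.0483
grip_force: 0.0
```

Request:
drive_tool(
  plan=[
    {"gripper":0.1,"translation":[0,0.326,0],"delta_rot":[0,0,0]},
    {"gripper":0.1,"translation":[0,0.326,0],"delta_rot":[0,0,0]},
    {"gripper":0.1,"translation":[0,0.326,-0.15],"delta_rot":[0,0,0]},
    {"gripper":0.1,"translation":[0,0.326,-0.3],"delta_rot":[0,0,0]},
    {"gripper":0.1,"translation":[0,0.326,-0.45],"delta_rot":[0,0,0]},
    {"gripper":0.1,"translation":[0,0.326,-0.6],"delta_rot":[0,0,0]},
    {"gripper":0.1,"translation":[0,0.326,-0.7],"delta_rot":[0,0,0]},
    {"gripper":0.1,"translation":[0,0.326,-0.7],"delta_rot":[0,0,0]},
  ],
)

```text
t: 5.6
tcp_pos: [0.5007, 0.181, 0.0684]
tool_rot: [[-0.133, 0.991, -0.007], [0.991, 0.133, -0.002], [-0.001, -0.007, -1.0]]
contact_force: [-0.2, 0.7, 0.1]
grip_width: 0.0482
grip_force: 0.0
```

Request:
drive_tool(
  plan=[
    {"gripper":0.1,"translation":[0,0,-0.15],"delta_rot":[0,0,0]},
    {"gripper":0.1,"translation":[0,0,-0.256],"delta_rot":[0,0,0]},
    {"gripper":0.1,"translation":[0,0,-0.256],"delta_rot":[0,0,0]},
    {"gripper":0.1,"translation":[0.005,-0.04,-0.256],"delta_rot":[0,0,0]},
    {"gripper":0.1,"translation":[0.01,-0.08,-0.256],"delta_rot":[0,0,0]},
    {"gripper":0.1,"translation":[0.013,-0.1,-0.256],"delta_rot":[0,0,0]},
    {"gripper":0.1,"translation":[0.016,-0.12,-0.256],"delta_rot":[0,0,0]},
    {"gripper":0.1,"translation":[0.018,-0.14,-0.256],"delta_rot":[0,0,0]},
    {"gripper":0.1,"translation":[0.021,-0.16,-0.256],"delta_rot":[0,0,0]},
    {"gripper":0.1,"translation":[0.024,-0.18,-0.256],"delta_rot":[0,0,0]},
  ],
)

```text
t: 6.6
tcp_pos: [0.5089, 0.138, 0.0095]
tool_rot: [[-0.134, 0.991, 0.002], [0.991, 0.134, 0.002], [0.001, 0.002, -1.0]]
contact_force: [-0.2, 4.4, 4.3]
grip_width: 0.0483
grip_force: 2.5
```

```bash
cat >> h.py <<'E'
C=np.array([.67075,-.18664]);A=.1319
def instop(xy):
    d=np.asarray(xy)-C;c,s=np.cos(A),np.sin(A);return np.array([d@[c,s],d@[-s,c]])
def report(c,cams=("side",)):
    for n in cams:
        im=get_image(n);(ce,sz,a),s=block_fit(im,c);print(n,"centre",np.round(ce,1),"size",np.round(sz,1),"ang",round(a,1),"in stop",(instop(np.array(ce)/1000)*1000).round(1),s)
    o=get_obs();print("tcp in stop",(instop(o["tcp_pos"][:2])*1000).round(1),o["tcp_pos"][2],o["contact_force"],o["t"])
E
python3 -c "
from h import *
report((.517,.07))"
```

```text
side centre [521.4  66.4] size [ 95.8 122.1] ang 6.1 in stop [-114.8  270.5] [230 184  48  34 725]
tcp in stop [-117.7  342.3] 0.00934726646391781 [-0.35580154  3.38434114  2.37454693] 6.65
```

Request:
drive_tool(
  plan=[
    {"gripper":0.1,"translation":[0.003,-0.02,0],"delta_rot":[0,0,0]},
    {"gripper":0.1,"translation":[0.006,-0.045,0],"delta_rot":[0,0,0]},
    {"gripper":0.1,"translation":[0.01,-0.075,0],"delta_rot":[0,0,0]},
    {"gripper":0.1,"translation":[0.014,-0.105,0],"delta_rot":[0,0,0]},
    {"gripper":0.1,"translation":[0.018,-0.135,0],"delta_rot":[0,0,0]},
    {"gripper":0.1,"translation":[0.022,-0.165,0],"delta_rot":[0,0,0]},
    {"gripper":0.1,"translation":[0.026,-0.195,0],"delta_rot":[0,0,0]},
    {"gripper":0.1,"translation":[0.03,-0.225,0],"delta_rot":[0,0,0]},
    {"gripper":0.1,"translation":[0.034,-0.255,0],"delta_rot":[0,0,0]},
    {"gripper":0.1,"translation":[0.038,-0.285,0],"delta_rot":[0,0,0]},
  ],
)

```text
t: 7.65
tcp_pos: [0.5183, 0.0667, 0.0093]
tool_rot: [[-0.134, 0.991, 0.001], [0.991, 0.134, 0.001], [0.001, 0.001, -1.0]]
contact_force: [-1.0, 6.4, 4.4]
grip_width: 0.0484
grip_force: 2.7
```

Request:
drive_tool(
  plan=[
    {"gripper":0.1,"translation":[0.004,-0.03,0],"delta_rot":[0,0,0]},
    {"gripper":0.1,"translation":[0.008,-0.06,0],"delta_rot":[0,0,0]},
    {"gripper":0.1,"translation":[0.012,-0.09,0],"delta_rot":[0,0,0]},
    {"gripper":0.1,"translation":[0.016,-0.12,0],"delta_rot":[0,0,0]},
    {"gripper":0.1,"translation":[0.02,-0.15,0],"delta_rot":[0,0,0]},
    {"gripper":0.1,"translation":[0.024,-0.18,0],"delta_rot":[0,0,0]},
    {"gripper":0.1,"translation":[0.028,-0.21,0],"delta_rot":[0,0,0]},
    {"gripper":0.1,"translation":[0.032,-0.24,0],"delta_rot":[0,0,0]},
    {"gripper":0.1,"translation":[0.035,-0.265,0],"delta_rot":[0,0,0]},
    {"gripper":0.1,"translation":[0.037,-0.28,0],"delta_rot":[0,0,0]},
  ],
)

```text
t: 8.65
tcp_pos: [0.5273, -0.0037, 0.0089]
tool_rot: [[-0.133, 0.991, 0.0], [0.991, 0.133, 0.001], [0.001, 0.0, -1.0]]
contact_force: [-1.2, 4.3, 4.1]
grip_width: 0.0484
grip_force: 2.5
```

```bash
python3 -c "
from h import *
report((.54,-.075))"
```

```text
side centre [538.2 -75.3] size [ 96.7 121. ] ang 8.2 in stop [-116.8  127.9] [269 203  50  38 803]
tcp in stop [-118.2  199.7] 0.008812944942450992 [0.03348865 2.28208098 2.6164109 ] 8.7
```

Request:
drive_tool(
  plan=[
    {"gripper":0.1,"translation":[0.003,-0.025,0],"delta_rot":[0,0,0]},
    {"gripper":0.1,"translation":[0.007,-0.05,0],"delta_rot":[0,0,0]},
    {"gripper":0.1,"translation":[0.01,-0.08,0],"delta_rot":[0,0,0]},
    {"gripper":0.1,"translation":[0.014,-0.11,0],"delta_rot":[0,0,0]},
    {"gripper":0.1,"translation":[0.018,-0.14,0],"delta_rot":[0,0,0]},
    {"gripper":0.1,"translation":[0.022,-0.165,0],"delta_rot":[0,0,0]},
    {"gripper":0.1,"translation":[0.025,-0.19,0],"delta_rot":[0,0,0]},
    {"gripper":0.1,"translation":[0.027,-0.206,0],"delta_rot":[0,0,0]},
    {"gripper":0.1,"translation":[0.027,-0.206,0],"delta_rot":[0,0,0]},
    {"gripper":0.1,"translation":[0.025,-0.19,0],"delta_rot":[0,0,0]},
  ],
)

```text
t: 9.7
tcp_pos: [0.533, -0.0521, 0.008]
tool_rot: [[-0.132, 0.991, -0.001], [0.991, 0.132, -0.002], [-0.001, -0.001, -1.0]]
contact_force: [-0.6, -0.0, -0.5]
grip_width: 0.0484
grip_force: 0.0
```

Request:
drive_tool(
  plan=[
    {"gripper":0.1,"translation":[-0.01,0.08,0],"delta_rot":[0,0,0]},
    {"gripper":0.1,"translation":[-0.02,0.12,0.1],"delta_rot":[0,0,0]},
    {"gripper":0.1,"translation":[-0.02,0.12,0.3],"delta_rot":[0,0,0]},
    {"gripper":0.3,"translation":[-0.02,0.12,0.5],"delta_rot":[0,0,0]},
    {"gripper":0.6,"translation":[-0.02,0.12,0.6],"delta_rot":[0,0,0]},
  ],
)

```text
t: 10.2
tcp_pos: [0.5293, -0.0215, 0.1632]
tool_rot: [[-0.133, 0.991, 0.005], [0.991, 0.133, -0.002], [-0.003, 0.005, -1.0]]
contact_force: [0.4, 0.9, 0.4]
grip_width: 0.0607
grip_force: 0.0
```

```bash
python3 -c "
from h import *
report((.545,-.125))
print(get_obs()['tcp_pos'],get_obs()['qpos'])"
```

```text
side centre [ 545.4 -126.9] size [ 98.3 121.7] ang 8.3 in stop [-116.4   75.7] [ 279  211   55   39 1035]
tcp in stop [-117.4  182. ] 0.16650609920041215 [0.52973693 0.34959275 2.27037703] 10.25
[ 0.53047342 -0.02166695  0.1665061 ] [-5.95639712e+00 -6.21972012e+00  8.75671082e+01 -8.31425811e-02
  9.80778262e+01 -1.36059697e+01]
```

Request:
drive_tool(
  plan=[
    {"gripper":0.6,"translation":[-0.274,-0.466,0],"delta_rot":[0,0,1]},
    {"gripper":0.6,"translation":[-0.274,-0.466,0],"delta_rot":[0,0,1]},
    {"gripper":0.6,"translation":[-0.274,-0.466,0],"delta_rot":[0,0,1]},
    {"gripper":0.6,"translation":[-0.274,-0.466,0],"delta_rot":[0,0,1]},
    {"gripper":0.6,"translation":[-0.274,-0.466,0],"delta_rot":[0,0,1]},
    {"gripper":0.6,"translation":[-0.274,-0.466,0],"delta_rot":[0,0,1]},
    {"gripper":0.6,"translation":[-0.274,-0.466,0],"delta_rot":[0,0,1]},
    {"gripper":0.6,"translation":[-0.274,-0.466,0],"delta_rot":[0,0,1]},
    {"gripper":0.6,"translation":[-0.274,-0.466,0],"delta_rot":[0,0,1]},
    {"gripper":0.6,"translation":[-0.274,-0.466,0],"delta_rot":[0,0,1]},
  ],
)

```text
t: 11.25
tcp_pos: [0.4594, -0.1379, 0.1575]
tool_rot: [[-1.0, -0.028, -0.002], [-0.028, 1.0, -0.001], [0.002, -0.001, -1.0]]
contact_force: [0.5, 0.1, -0.7]
grip_width: 0.0703
grip_force: 0.0
```

Request:
drive_tool(
  plan=[
    {"gripper":0.6,"translation":[0,0,0],"delta_rot":[0,0,0]},
    {"gripper":0.6,"translation":[0,0,0],"delta_rot":[0,0,0]},
  ],
)

```text
t: 11.45
tcp_pos: [0.4596, -0.1378, 0.1579]
tool_rot: [[-1.0, -0.018, -0.001], [-0.018, 1.0, -0.0], [0.001, -0.0, -1.0]]
contact_force: [0.3, 0.3, 0.5]
grip_width: 0.0704
grip_force: 0.0
```

```bash
python3 - <<'E'
from h import *
o=get_obs();print(o["tool_rot"],o["tcp_pos"])
report((.545,-.125),("wrist",))
im=get_image("wrist");cv2.imwrite("pics/w3.png",im["pixels"])
E
```

```text
[[-9.99836629e-01 -1.80287176e-02 -1.29612458e-03]
 [-1.80283931e-02  9.99837441e-01 -2.61571441e-04]
 [ 1.30062968e-03 -2.38161664e-04 -9.99999126e-01]] [ 0.45956207 -0.13778024  0.15788825]
wrist centre [ 545.7 -125.5] size [ 95.4 120.2] ang 7.6 in stop [-115.9   77.1] [ 220  232  127   87 9273]
tcp in stop [-202.8   76.2] 0.15807119083370938 [-1.23402089  0.55827908  0.08823629] 11.5
```

View pics/w3.png

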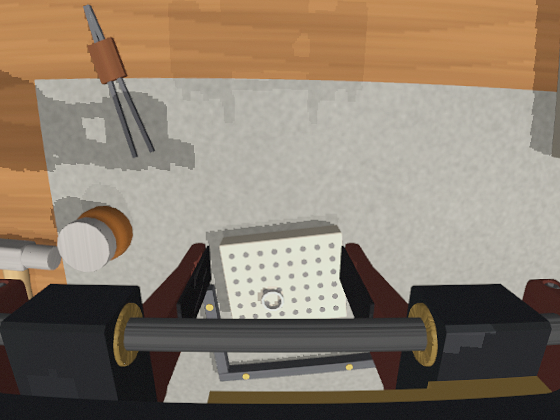

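Request:
drive_tool(
  plan=[
    {"gripper":0.6,"translation":[0,0,-0.15],"delta_rot":[0,0,0.073]},
    {"gripper":0.6,"translation":[0,0,-0.3],"delta_rot":[0,0,0.073]},
    {"gripper":0.6,"translation":[0,0,-0.45],"delta_rot":[0,0,0.073]},
    {"gripper":0.6,"translation":[0,0,-0.55],"delta_rot":[0,0,0.073]},
    {"gripper":0.6,"translation":[0,0,-0.596],"delta_rot":[0,0,0.073]},
    {"gripper":0.6,"translation":[0.03,0.004,-0.596],"delta_rot":[0,0,0.073]},
    {"gripper":0.6,"translation":[0.06,0.008,-0.596],"delta_rot":[0,0,0.073]},
    {"gripper":0.6,"translation":[0.08,0.011,-0.596],"delta_rot":[0,0,0.073]},
    {"gripper":0.6,"translation":[0.1,0.013,-0.596],"delta_rot":[0,0,0.073]},
    {"gripper":0.6,"translation":[0.12,0.016,-0.596],"delta_rot":[0,0,0.073]},
  ],
)

```text
t: 12.55
tcp_pos: [0.4903, -0.1341, 0.0108]
tool_rot: [[-0.991, -0.136, -0.0], [-0.136, 0.991, -0.001], [0.0, -0.001, -1.0]]
contact_force: [-5.6, -0.9, 3.6]
grip_width: 0.0706
grip_force: 2.5
```

Request:
drive_tool(
  plan=[
    {"gripper":0.6,"translation":[0.02,0.003,0],"delta_rot":[0,0,0]},
    {"gripper":0.6,"translation":[0.045,0.006,0],"delta_rot":[0,0,0]},
    {"gripper":0.6,"translation":[0.07,0.009,0],"delta_rot":[0,0,0]},
    {"gripper":0.6,"translation":[0.095,0.0125,0],"delta_rot":[0,0,0]},
    {"gripper":0.6,"translation":[0.12,0.016,0],"delta_rot":[0,0,0]},
    {"gripper":0.6,"translation":[0.145,0.019,0],"delta_rot":[0,0,0]},
    {"gripper":0.6,"translation":[0.17,0.0225,0],"delta_rot":[0,0,0]},
    {"gripper":0.6,"translation":[0.185,0.0245,0],"delta_rot":[0,0,0]},
    {"gripper":0.6,"translation":[0.2,0.0265,0],"delta_rot":[0,0,0]},
    {"gripper":0.6,"translation":[0.2,0.0265,0],"delta_rot":[0,0,0]},
  ],
)

```text
t: 13.55
tcp_pos: [0.5405, -0.1271, 0.0098]
tool_rot: [[-0.991, -0.137, 0.001], [-0.137, 0.991, -0.0], [-0.001, -0.0, -1.0]]
contact_force: [-0.6, 0.3, 0.7]
grip_width: 0.0703
grip_force: 0.5
```

```bash
python3 -c "
from h import *
report((.6,-.12))
print(get_obs()['tool_rot'])"
```

```text
side centre [ 562.5 -109.3] size [28.1 70.5] ang 1.9 in stop [-97.1  90.9] [298 216  17  16 112]
tcp in stop [-121.3   76.2] 0.009656217703050165 [0.03734635 0.2340109  0.63948982] 13.6
[[-9.90622512e-01 -1.36623663e-01  1.00714291e-03]
 [-1.36623680e-01  9.90623020e-01  5.21359133e-05]
 [-1.00482195e-03 -8.59525613e-05 -9.99999491e-01]]
```

Request:
drive_tool(
  plan=[
    {"gripper":0.6,"translation":[0.012,0.0016,0],"delta_rot":[0,0,0]},
    {"gripper":0.6,"translation":[0.024,0.003,0],"delta_rot":[0,0,0]},
    {"gripper":0.6,"translation":[0.036,0.005,0],"delta_rot":[0,0,0]},
    {"gripper":0.6,"translation":[0.044,0.006,0],"delta_rot":[0,0,0]},
    {"gripper":0.6,"translation":[0.05,0.0065,0],"delta_rot":[0,0,0]},
    {"gripper":0.6,"translation":[0.05,0.0065,0],"delta_rot":[0,0,0]},
  ],
)

```text
t: 14.2
tcp_pos: [0.5527, -0.1254, 0.0096]
tool_rot: [[-0.991, -0.137, 0.0], [-0.137, 0.991, 0.0], [-0.0, 0.0, -1.0]]
contact_force: [-3.1, -0.8, 0.8]
grip_width: 0.0704
grip_force: 1.2
```

Request:
drive_tool(
  plan=[
    {"gripper":0.6,"translation":[0.003,0.0004,0],"delta_rot":[0,0,0]},
    {"gripper":0.6,"translation":[0.006,0.0008,0],"delta_rot":[0,0,0]},
    {"gripper":0.6,"translation":[0.006,0.0008,0],"delta_rot":[0,0,0]},
  ],
)

```text
t: 14.5
tcp_pos: [0.5535, -0.1253, 0.0096]
tool_rot: [[-0.991, -0.137, -0.001], [-0.137, 0.991, 0.0], [0.001, 0.0, -1.0]]
contact_force: [-4.6, 0.1, 2.8]
grip_width: 0.0702
grip_force: 2.6
```

Continue in small steps until the force climbs.

Request:
drive_tool(
  plan=[
    {"gripper":0.6,"translation":[0.004,0.0005,0],"delta_rot":[0,0,0]},
    {"gripper":0.6,"translation":[0.008,0.001,0],"delta_rot":[0,0,0]},
    {"gripper":0.6,"translation":[0.008,0.001,0],"delta_rot":[0,0,0]},
  ],
)

```text
t: 14.8
tcp_pos: [0.5536, -0.1252, 0.0096]
tool_rot: [[-0.991, -0.136, -0.006], [-0.136, 0.991, -0.0], [0.005, 0.001, -1.0]]
contact_force: [-13.0, -0.1, 8.0]
grip_width: 0.0704
grip_force: 6.7
```

```bash
python3 -c "
from h import *
report((.6,-.12),('top',))"
```

```text
top centre [ 656.6 -143.3] size [62.4 22.6] ang 77.8 in stop [-8.3 44.8] [301 172  19   8  66]
tcp in stop [-108.    76.3] 0.009593923549123307 [-1.37320719e+01 -2.47360697e-03  9.31020775e+00] 14.85
```

Request:
drive_tool(
  plan=[
    {"gripper":0.6,"translation":[-0.02,-0.003,0],"delta_rot":[0,0,0]},
    {"gripper":0.6,"translation":[-0.06,-0.008,0],"delta_rot":[0,0,0]},
    {"gripper":0.6,"translation":[-0.12,-0.016,0],"delta_rot":[0,0,0]},
    {"gripper":0.6,"translation":[-0.12,-0.016,0.1],"delta_rot":[0,0,0]},
    {"gripper":0.6,"translation":[-0.12,-0.016,0.3],"delta_rot":[0,0,0]},
    {"gripper":0.4,"translation":[-0.12,-0.016,0.5],"delta_rot":[0,0,0]},
    {"gripper":0.1,"translation":[-0.12,-0.016,0.6],"delta_rot":[0,0,0]},
    {"gripper":0.1,"translation":[-0.12,-0.016,0.6],"delta_rot":[0,0,0]},
  ],
)

```text
t: 15.65
tcp_pos: [0.528, -0.1296, 0.1654]
tool_rot: [[-0.991, -0.137, 0.01], [-0.137, 0.991, -0.003], [-0.01, -0.004, -1.0]]
contact_force: [0.5, 0.6, 0.2]
grip_width: 0.0506
grip_force: 0.0
```

```bash
python3 -c "
from h import *
report((.61,-.12),('wrist','side'))
o=get_obs();print(o['tcp_pos'],o['tool_rot'])"
```

```text
wrist centre [ 593.9 -113.7] size [ 62.2 107. ] ang 6.7 in stop [-66.6  82.4] [ 228  234  109   57 2224]
side centre [ 612.1 -117.4] size [ 99.  121.7] ang 7.4 in stop [-49.1  76.4] [294 200  53  35 975]
tcp in stop [-135.9   76.1] 0.15963955521238068 [ 0.28848959 -0.11544939  0.01887064] 15.75
[ 0.52605869 -0.1290241   0.15963956] [[-9.90614892e-01 -1.36673326e-01  1.59321424e-03]
 [-1.36673828e-01  9.90616081e-01 -2.10085528e-04]
 [-1.54955056e-03 -4.25864542e-04 -9.99998709e-01]]
```

Request:
drive_tool(
  plan=[
    {"gripper":0.1,"translation":[0.3,0.434,0],"delta_rot":[0,0,-1]},
    {"gripper":0.1,"translation":[0.3,0.434,0],"delta_rot":[0,0,-1]},
    {"gripper":0.1,"translation":[0.3,0.434,0],"delta_rot":[0,0,-1]},
    {"gripper":0.1,"translation":[0.3,0.434,0],"delta_rot":[0,0,-1]},
    {"gripper":0.1,"translation":[0.3,0.434,0],"delta_rot":[0,0,-1]},
    {"gripper":0.1,"translation":[0.3,0.434,0],"delta_rot":[0,0,-1]},
    {"gripper":0.1,"translation":[0.3,0.434,0],"delta_rot":[0,0,-1]},
    {"gripper":0.1,"translation":[0.3,0.434,0],"delta_rot":[0,0,-1]},
    {"gripper":0.1,"translation":[0.3,0.434,0],"delta_rot":[0,0,-1]},
    {"gripper":0.1,"translation":[0.3,0.434,0],"delta_rot":[0,0,-1]},
  ],
)

```text
t: 16.75
tcp_pos: [0.5998, -0.0203, 0.1563]
tool_rot: [[-0.217, 0.976, -0.004], [0.976, 0.217, 0.001], [0.002, -0.004, -1.0]]
contact_force: [-0.1, 0.4, 0.5]
grip_width: 0.0483
grip_force: 0.0
```

Request:
drive_tool(
  plan=[
    {"gripper":0.1,"translation":[0,0,0],"delta_rot":[0,0,-0.05]},
    {"gripper":0.1,"translation":[0,0,0],"delta_rot":[0,0,-0.05]},
    {"gripper":0.1,"translation":[0,0,0],"delta_rot":[0,0,-0.05]},
  ],
)

```text
t: 17.05
tcp_pos: [0.6002, -0.0204, 0.1575]
tool_rot: [[-0.148, 0.989, -0.003], [0.989, 0.148, 0.0], [0.001, -0.003, -1.0]]
contact_force: [0.3, 0.4, -0.1]
grip_width: 0.048
grip_force: 0.0
```

```bash
python3 -c "
from h import *
report((.61,-.12),('side',))
o=get_obs();R=o['tool_rot'];print(o['tcp_pos'],np.degrees(np.arctan2(R[1][1],R[0][1])))"
```

```text
side centre [ 612.6 -117.8] size [ 98.9 121.9] ang 8.3 in stop [-48.6  75.9] [294 198  53  37 950]
tcp in stop [-47.9 174. ] 0.15805696889391718 [-1.65152883e-01  2.03051876e-04  2.46703967e-01] 17.1
[ 0.60037046 -0.02046878  0.15805697] 8.475644456770091
```

Request:
drive_tool(
  plan=[
    {"gripper":0.1,"translation":[0,0,-0.15],"delta_rot":[0,0,-0.01]},
    {"gripper":0.1,"translation":[0,0,-0.3],"delta_rot":[0,0,-0.01]},
    {"gripper":0.1,"translation":[0,0,-0.45],"delta_rot":[0,0,-0.01]},
    {"gripper":0.1,"translation":[0,0,-0.55],"delta_rot":[0,0,-0.01]},
    {"gripper":0.1,"translation":[0,0,-0.592],"delta_rot":[0,0,-0.01]},
    {"gripper":0.1,"translation":[0.004,-0.03,-0.592],"delta_rot":[0,0,-0.01]},
    {"gripper":0.1,"translation":[0.008,-0.06,-0.592],"delta_rot":[0,0,-0.01]},
    {"gripper":0.1,"translation":[0.011,-0.08,-0.592],"delta_rot":[0,0,-0.01]},
    {"gripper":0.1,"translation":[0.013,-0.1,-0.592],"delta_rot":[0,0,-0.01]},
    {"gripper":0.1,"translation":[0.016,-0.12,-0.592],"delta_rot":[0,0,-0.01]},
  ],
)

```text
t: 18.1
tcp_pos: [0.6059, -0.05, 0.0135]
tool_rot: [[-0.13, 0.992, 0.003], [0.992, 0.13, 0.002], [0.002, 0.003, -1.0]]
contact_force: [0.0, 4.8, 5.2]
grip_width: 0.0481
grip_force: 2.6
```

Request:
drive_tool(
  plan=[
    {"gripper":0.1,"translation":[0.0015,-0.012,0],"delta_rot":[0,0,0]},
    {"gripper":0.1,"translation":[0.003,-0.024,0],"delta_rot":[0,0,0]},
    {"gripper":0.1,"translation":[0.0045,-0.034,0],"delta_rot":[0,0,0]},
    {"gripper":0.1,"translation":[0.005,-0.038,0],"delta_rot":[0,0,0]},
    {"gripper":0.1,"translation":[0.005,-0.038,0],"delta_rot":[0,0,0]},
  ],
)

```text
t: 18.6
tcp_pos: [0.6063, -0.06, 0.0117]
tool_rot: [[-0.13, 0.992, 0.0], [0.992, 0.13, 0.0], [-0.0, 0.0, -1.0]]
contact_force: [-0.3, 4.1, 1.9]
grip_width: 0.0486
grip_force: 2.0
```

Request:
drive_tool(
  plan=[
    {"gripper":0.1,"translation":[0.0005,-0.004,0],"delta_rot":[0,0,0]},
    {"gripper":0.1,"translation":[0.001,-0.008,0],"delta_rot":[0,0,0]},
    {"gripper":0.1,"translation":[0.001,-0.008,0],"delta_rot":[0,0,0]},
  ],
)

```text
t: 18.9
tcp_pos: [0.6064, -0.0619, 0.0116]
tool_rot: [[-0.13, 0.992, -0.0], [0.992, 0.13, 0.0], [0.0, -0.0, -1.0]]
contact_force: [-0.8, 4.0, 4.1]
grip_width: 0.0488
grip_force: 2.3
```

Request:
drive_tool(
  plan=[
    {"gripper":0.1,"translation":[0.0005,-0.004,0],"delta_rot":[0,0,0]},
    {"gripper":0.1,"translation":[0.001,-0.008,0],"delta_rot":[0,0,0]},
    {"gripper":0.1,"translation":[0.001,-0.008,0],"delta_rot":[0,0,0]},
  ],
)

```text
t: 19.2
tcp_pos: [0.6066, -0.064, 0.0116]
tool_rot: [[-0.13, 0.992, -0.0], [0.992, 0.13, 0.0], [0.0, -0.0, -1.0]]
contact_force: [0.5, 4.3, 3.8]
grip_width: 0.0481
grip_force: 2.3
```

Request:
drive_tool(
  plan=[
    {"gripper":0.1,"translation":[0.0005,-0.004,0],"delta_rot":[0,0,0]},
    {"gripper":0.1,"translation":[0.0005,-0.004,0],"delta_rot":[0,0,0]},
    {"gripper":0.1,"translation":[0.0005,-0.004,0],"delta_rot":[0,0,0]},
  ],
)

```text
t: 19.5
tcp_pos: [0.6066, -0.0642, 0.0116]
tool_rot: [[-0.13, 0.992, -0.0], [0.992, 0.13, 0.001], [0.001, -0.0, -1.0]]
contact_force: [-0.9, 6.8, 3.6]
grip_width: 0.0481
grip_force: 3.4
```

Request:
drive_tool(
  plan=[
    {"gripper":0.1,"translation":[0.0005,-0.004,0],"delta_rot":[0,0,0]},
    {"gripper":0.1,"translation":[0.0008,-0.006,0],"delta_rot":[0,0,0]},
    {"gripper":0.1,"translation":[0.0008,-0.006,0],"delta_rot":[0,0,0]},
  ],
)

```text
t: 19.8
tcp_pos: [0.6066, -0.0643, 0.0116]
tool_rot: [[-0.131, 0.991, -0.001], [0.991, 0.131, 0.004], [0.004, -0.001, -1.0]]
contact_force: [-1.9, 10.9, 4.5]
grip_width: 0.0482
grip_force: 5.7
```

Request:
drive_tool(
  plan=[
    {"gripper":0.1,"translation":[-0.001,0.02,0],"delta_rot":[0,0,0]},
    {"gripper":0.1,"translation":[-0.008,0.06,0],"delta_rot":[0,0,0]},
    {"gripper":0.1,"translation":[-0.016,0.12,0],"delta_rot":[0,0,0]},
    {"gripper":0.1,"translation":[-0.016,0.12,0.1],"delta_rot":[0,0,0]},
    {"gripper":0.1,"translation":[-0.016,0.12,0.3],"delta_rot":[0,0,0]},
    {"gripper":0.1,"translation":[-0.016,0.2,0.5],"delta_rot":[0,0,0]},
    {"gripper":0.1,"translation":[-0.016,0.3,0.7],"delta_rot":[0,0,0]},
    {"gripper":0.1,"translation":[-0.016,0.3,0.8],"delta_rot":[0,0,0]},
    {"gripper":0.1,"translation":[-0.016,0.3,0.8],"delta_rot":[0,0,0]},
  ],
)

```text
t: 20.7
tcp_pos: [0.6047, 0.01, 0.2186]
tool_rot: [[-0.131, 0.991, 0.011], [0.991, 0.131, -0.001], [-0.002, 0.01, -1.0]]
contact_force: [0.3, 0.5, 0.1]
grip_width: 0.0485
grip_force: 0.0
```

```bash
python3 - <<'E'
from h import *
report((.615,-.132),('side','wrist','top'))
im=get_image("wrist");cv2.imwrite("pics/w4.png",im["pixels"])
im=get_image("side");cv2.imwrite("pics/s4.png",cv2.resize(im["pixels"][150:280,230:400],None,fx=4,fy=4))
E
```

```text
side centre [ 612.7 -136.1] size [ 96.9 121.6] ang 6.9 in stop [-50.9  57.7] [299 201  54  37 973]
wrist centre [ 610.1 -116.3] size [93.8 82.1] ang 7.6 in stop [-50.9  77.7] [ 228  258   78   61 3527]
top centre [ 614.1 -135.3] size [ 96.6 119.8] ang 7.0 in stop [-49.4  58.4] [289 172  37  31 614]
tcp in stop [-41.9 202.7] 0.21017008591975003 [-0.81090061 -0.87611268 -0.30996288] 20.85
```

View pics/s4.png

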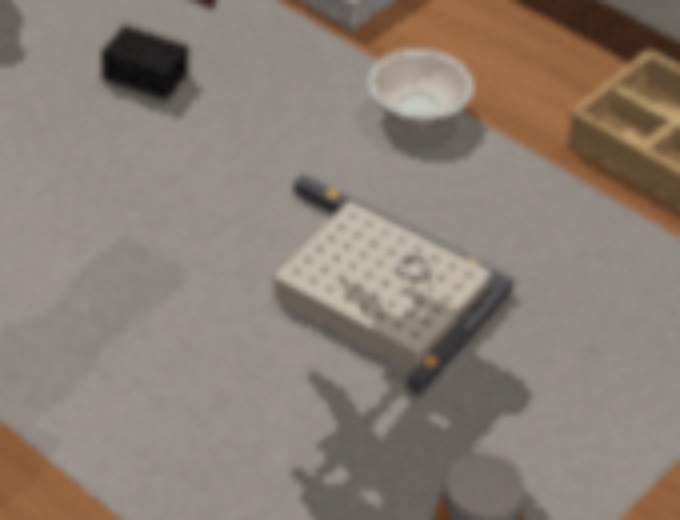

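View pics/w4.png

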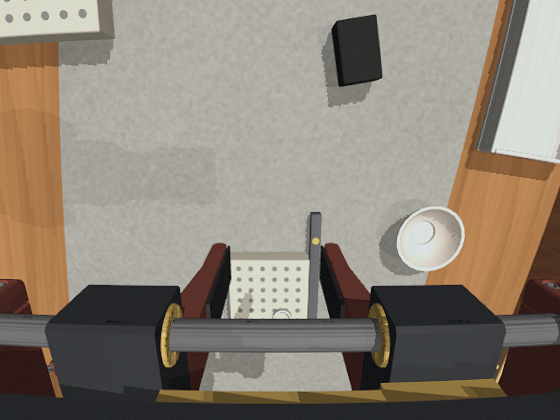

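The block is flush against the short arm and the ring is still on top, at about (415,265) in the side crop. The gap to the long arm needs a clearer look.

Request:
drive_tool(
  plan=[
    {"gripper":0.1,"translation":[0.04,-0.2,0.1],"delta_rot":[0,0,0]},
    {"gripper":0.1,"translation":[0.08,-0.4,0.2],"delta_rot":[0,0,0]},
    {"gripper":0.1,"translation":[0.1,-0.6,0.2],"delta_rot":[0,0,0]},
    {"gripper":0.1,"translation":[0.1,-0.75,0.2],"delta_rot":[0,0,0]},
    {"gripper":0.1,"translation":[0.1,-0.75,0.2],"delta_rot":[0,0,0]},
    {"gripper":0.1,"translation":[0.1,-0.75,0.2],"delta_rot":[0,0,0]},
  ],
)

```text
t: 21.55
tcp_pos: [0.6274, -0.1802, 0.2591]
tool_rot: [[-0.127, 0.992, -0.004], [0.992, 0.127, 0.002], [0.002, -0.003, -1.0]]
contact_force: [0.4, 0.7, -0.5]
grip_width: 0.0482
grip_force: 0.0
```

```bash
python3 - <<'E'
from h import *
report((.615,-.132),('wrist',))
im=get_image("wrist");P=pts(im);cv2.imwrite("pics/w5.png",im["pixels"])
d=P[...,:2]-C;c,s=np.cos(A),np.sin(A);X=d@[c,s];Y=d@[-s,c];Z=P[...,2]
b=(abs(Z-.026)<.004)&(abs(X+.05)<.08)&(abs(Y-.06)<.09)
st=(abs(Z-.0155)<.004)
f=lambda v,q:(np.percentile(v,q)*1000).round(1)
for y in (.02,.06,.1): m=abs(Y-y)<.01; print(y,"block x",f(X[b&m],[1,99]),"arm x",f(X[st&m&(abs(X-.006)<.015)],[5,50,95]))
for x in (-.09,-.05,-.02): m=abs(X-x)<.008; print(x,"block y",f(Y[b&m],[1,99]),"arm y",f(Y[st&m&(abs(Y+.006)<.015)],[5,50,95]))
m=(abs(X-.006)<.01)&st&(Y>.13)&(Y<.165);print("free arm x",f(X[m],[2,50,98]))
E
```

```text
wrist centre [ 614.5 -133.8] size [ 94.5 119.6] ang 7.3 in stop [-48.8  59.8] [ 228   90   82  102 7911]
tcp in stop [-41.8  13.4] 0.25969675467415526 [ 0.00558838  0.22799042 -0.23335262] 21.6
0.02 block x [-94.5  -2.8] arm x [-0.3  5.6 11. ]
0.06 block x [-94.7  -2.5] arm x [-0.1  5.  10.9]
0.1 block x [-95.3  -2.3] arm x [ 0.2  5.9 11.2]
-0.09 block y [  0.9 117.5] arm y [-12.   -7.9  -3.9]
-0.05 block y [  0.5 118. ] arm y [-12.   -8.1  -4.1]
-0.02 block y [  0.6 118.6] arm y [-12.1  -8.   -3.9]
free arm x [ 0.5  6.2 12.4]
```

View pics/w5.png

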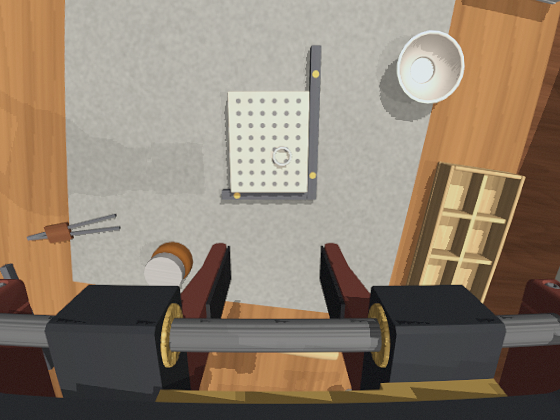

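The measured gap to the long arm is about 1.5–2 mm (px ~309 vs 311). That's inside tolerance, but there is plenty of time, so I'll do one more gentle nudge along the stop's x.

Request:
drive_tool(
  plan=[
    {"gripper":0.6,"translation":[-0.37,0.144,0],"delta_rot":[0,0,1]},
    {"gripper":0.6,"translation":[-0.37,0.144,0],"delta_rot":[0,0,1]},
    {"gripper":0.6,"translation":[-0.37,0.144,0],"delta_rot":[0,0,1]},
    {"gripper":0.6,"translation":[-0.37,0.144,0],"delta_rot":[0,0,1]},
    {"gripper":0.6,"translation":[-0.37,0.144,0],"delta_rot":[0,0,1]},
    {"gripper":0.6,"translation":[-0.37,0.144,-0.1],"delta_rot":[0,0,1]},
    {"gripper":0.6,"translation":[-0.37,0.144,-0.2],"delta_rot":[0,0,1]},
    {"gripper":0.6,"translation":[-0.37,0.144,-0.3],"delta_rot":[0,0,1]},
    {"gripper":0.6,"translation":[-0.37,0.144,-0.4],"delta_rot":[0,0,1]},
    {"gripper":0.6,"translation":[-0.37,0.144,-0.4],"delta_rot":[0,0,1]},
  ],
)

```text
t: 22.65
tcp_pos: [0.5336, -0.1404, 0.1567]
tool_rot: [[-0.998, -0.068, -0.007], [-0.068, 0.998, 0.003], [0.007, 0.003, -1.0]]
contact_force: [-0.3, 0.8, -0.0]
grip_width: 0.07
grip_force: 0.0
```

Request:
drive_tool(
  plan=[
    {"gripper":0.6,"translation":[0,0,0],"delta_rot":[0,0,0.05]},
    {"gripper":0.6,"translation":[0,0,0],"delta_rot":[0,0,0.05]},
    {"gripper":0.6,"translation":[0,0,0],"delta_rot":[0,0,0.05]},
  ],
)

```text
t: 22.95
tcp_pos: [0.5356, -0.1418, 0.1618]
tool_rot: [[-0.991, -0.137, 0.0], [-0.137, 0.991, 0.0], [-0.0, 0.0, -1.0]]
contact_force: [-0.4, 0.2, 0.7]
grip_width: 0.0708
grip_force: 0.0
```

```bash
python3 -c "
from h import *
o=get_obs();R=o['tool_rot'];print(o['tcp_pos'],instop(o['tcp_pos'][:2]),np.degrees(np.arctan2(R[1][1],R[0][1])),o['grip_width'])"
```

```text
[ 0.53555467 -0.14176927  0.16175696] [-0.12811969  0.06226157] 97.87461805920591 0.07083689135749868
```

Request:
drive_tool(
  plan=[
    {"gripper":0.6,"translation":[0,0,-0.15],"delta_rot":[0,0,0]},
    {"gripper":0.6,"translation":[0,0,-0.3],"delta_rot":[0,0,0]},
    {"gripper":0.6,"translation":[0,0,-0.45],"delta_rot":[0,0,0]},
    {"gripper":0.6,"translation":[0,0,-0.56],"delta_rot":[0,0,0]},
    {"gripper":0.6,"translation":[0,0,-0.605],"delta_rot":[0,0,0]},
    {"gripper":0.6,"translation":[0.025,0.003,-0.605],"delta_rot":[0,0,0]},
    {"gripper":0.6,"translation":[0.05,0.0065,-0.605],"delta_rot":[0,0,0]},
    {"gripper":0.6,"translation":[0.065,0.0085,-0.605],"delta_rot":[0,0,0]},
    {"gripper":0.6,"translation":[0.073,0.0095,-0.605],"delta_rot":[0,0,0]},
    {"gripper":0.6,"translation":[0.077,0.01,-0.605],"delta_rot":[0,0,0]},
  ],
)

```text
t: 23.95
tcp_pos: [0.5546, -0.1411, 0.0122]
tool_rot: [[-0.991, -0.137, -0.001], [-0.137, 0.991, -0.001], [0.001, -0.001, -1.0]]
contact_force: [-8.0, 0.5, 8.0]
grip_width: 0.0706
grip_force: 4.2
```

Request:
drive_tool(
  plan=[
    {"gripper":0.6,"translation":[0.003,0.0004,0],"delta_rot":[0,0,0]},
    {"gripper":0.6,"translation":[0.006,0.0008,0],"delta_rot":[0,0,0]},
    {"gripper":0.6,"translation":[0.006,0.0008,0],"delta_rot":[0,0,0]},
  ],
)

```text
t: 24.25
tcp_pos: [0.5556, -0.141, 0.0122]
tool_rot: [[-0.991, -0.137, -0.002], [-0.137, 0.991, -0.001], [0.002, -0.001, -1.0]]
contact_force: [-8.5, -0.3, 5.6]
grip_width: 0.0707
grip_force: 4.1
```

Request:
drive_tool(
  plan=[
    {"gripper":0.6,"translation":[0.004,0.0005,0],"delta_rot":[0,0,0]},
    {"gripper":0.6,"translation":[0.004,0.0005,0],"delta_rot":[0,0,0]},
  ],
)

```text
t: 24.45
tcp_pos: [0.5557, -0.141, 0.0122]
tool_rot: [[-0.991, -0.137, -0.004], [-0.137, 0.991, -0.001], [0.004, -0.001, -1.0]]
contact_force: [-12.0, -0.7, 8.0]
grip_width: 0.07
grip_force: 6.1
```

Request:
drive_tool(
  plan=[
    {"gripper":0.6,"translation":[-0.02,-0.003,0],"delta_rot":[0,0,0]},
    {"gripper":0.6,"translation":[-0.06,-0.008,0],"delta_rot":[0,0,0]},
    {"gripper":0.6,"translation":[-0.12,-0.016,0],"delta_rot":[0,0,0]},
    {"gripper":0.6,"translation":[-0.12,-0.016,0.1],"delta_rot":[0,0,0]},
    {"gripper":0.6,"translation":[-0.12,-0.016,0.3],"delta_rot":[0,0,0]},
    {"gripper":0.6,"translation":[-0.12,-0.016,0.5],"delta_rot":[0,0,0]},
    {"gripper":0.6,"translation":[0.0,0.0,0.7],"delta_rot":[0,0,0]},
    {"gripper":0.6,"translation":[0.2,0.0,0.9],"delta_rot":[0,0,0]},
    {"gripper":0.6,"translation":[0.4,0.0,1.0],"delta_rot":[0,0,0]},
    {"gripper":0.6,"translation":[0.5,0.0,1.0],"delta_rot":[0,0,0]},
  ],
)

```text
t: 25.45
tcp_pos: [0.6776, -0.1403, 0.2635]
tool_rot: [[-0.991, -0.137, 0.007], [-0.137, 0.991, -0.002], [-0.006, -0.003, -1.0]]
contact_force: [0.5, 0.6, 1.7]
grip_width: 0.0702
grip_force: 0.0
```

Request:
drive_tool(
  plan=[
    {"gripper":0.6,"translation":[0,0,0],"delta_rot":[0,0,0]},
    {"gripper":0.6,"translation":[0,0,0],"delta_rot":[0,0,0]},
    {"gripper":0.6,"translation":[0,0,0],"delta_rot":[0,0,0]},
  ],
)

```text
t: 25.75
tcp_pos: [0.6753, -0.1402, 0.2583]
tool_rot: [[-0.991, -0.137, -0.001], [-0.137, 0.991, 0.0], [0.001, 0.0, -1.0]]
contact_force: [-1.1, 0.5, 0.5]
grip_width: 0.07
grip_force: 0.0
```

```bash
python3 - <<'E'
from h import *
report((.615,-.132),('wrist','side'))
im=get_image("wrist");P=pts(im)
for r in outline_of(im,"ring")[:2]: m=r["region"]&(im["depth"]>0);print("ring",r["p"],np.median(P[m],0),instop(np.median(P[m],0)[:2]))
E
```

```text
wrist centre [ 615.4 -134.1] size [ 94.4 120.2] ang 8.0 in stop [-48.   59.4] [ 235   89  105   82 8134]
side centre [ 614.1 -136. ] size [ 99.9 121.4] ang 7.9 in stop [-49.5  57.6] [ 299  200   54   38 1018]
tcp in stop [10.2 45.5] 0.25972574681514426 [ 0.84058075 -0.13343177 -0.08576096] 25.85
```

```bash
python3 - <<'E'
from h import *
im=get_image("wrist");P=pts(im)
m=(P[...,2]>.0285)&(P[...,2]<.04)&(np.hypot(P[...,0]-.615,P[...,1]+.134)<.07)
print("ring pts",m.sum(),np.median(P[m],0),instop(np.median(P[m],0)[:2]))
if m.sum()>10: print(close_job())
E
```

```text
ring pts 115 [ 0.63349528 -0.14608284  0.0303087 ] [-0.03159713  0.04510453]
the job is handed in; nothing more can be done
None
```

I pushed the block flush into the corner stop with the ring still on top and handed the job in; the last wrist-camera reading put its centre at x = -48.0, y = 59.4 mm in the stop's frame (home is -47.5, 60), under half a degree from square, at about 26 s of the 61 s.

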